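# Find the unfastened cover bolt and hold its cover open

### The arm

A 6-joint arm with a two-finger parallel gripper is mounted at the origin on the work surface. World frame = base frame: x ahead of the robot, y to its left, z up, the work surface at z = 0. Lengths are in mm, angles in rad, forces in N, time in s.
With the tool pointing down it reaches from about 275 to 1000 mm from the base axis. Payload 8.4 kg.
Tool frame: the origin (TCP) lies on the centre line of the jaws, within the pads' length; the fingertips stand r.tip_reach ahead of it and the grasp point (between the pads) lies 11 mm behind it (r.tip_reach is the distance from the TCP to the fingertips, in mm); z points along the fingers, y is the line along which they close (so a half turn about z gives the same grasp; the last joint's range is limited). The gripper opens to 85 mm and grips with 20 to 120 N. Pads are 22 mm wide; open, the fingers measure 114 mm over their backs; the gripper's body (76 mm by 85 mm) begins 54 mm behind the grasp point. The pads swing forward as they close: fully open they stand 13 mm farther back than shut.
Start: joints at [1.281, 0.353, 1.633, -0, 1.155, -0.002], TCP at [177.401, 599.297, 239.281] pointing down, gripper open.
Joint ranges: [-2.63, 2.63], [-0.92, 2.1], [0.06, 2.66], [-1.3, 4.44], [0, 2.69], [-3.02, 3.02]. Speed limits (rad/s): [2.22, 2.22, 2.79, 3.14, 3.14, 3.14].

### API

Orientations are given as [roll, pitch, yaw] about the fixed x, y, z axes, in that order (R = Rz(yaw) Ry(pitch) Rx(roll)).
In Python, from rig import r gives the robot as it stands.
- The arm moves only by the tool carry_out, never from a script. Its argument "targets" is a list of rows, each an object with "dp": the shift along the tool's x, y, z in mm, a list of three; "yaw": the turn about the tool's z in degrees. A call has 1 to 12 rows; each row is the pose to reach, as a shift and turn from the pose commanded when the call began, along the tool's axes at that moment; what a row does not reach only later rows make up. A row lasts 1/8 s, in which the tool goes at most 62.5 mm and 10.7 degrees, less where a joint would pass 70% of its speed; a pose out of reach is approached as far as the arm can. A call with a gripper value outside its range is refused whole. "fingers" is the opening, from -1 (shut) to 1 (fully open), so that 0 is half open, set as the call begins (left out, the last holds). The fingers move at their own pace and stop on an object; "grip_force" is the grip in N (left out, the last holds). Time passes only in rows, so rows that repeat a pose let the fingers close. It gives the time, the measured TCP pose, the force, the opening and the grip force at its end, in the units of the state.
- r.sense(): the state, without advancing time (a new reading comes with each control period).
- r.grab_frame(name): name is "side" or "top" or "wrist"; returns the picture (384x512x3 uint8, red, green, blue); there is no depth.
- r.get_calibration(name): a dict with "fx", "fy", "cx", "cy" (pixels), "dist_coeffs" ([k1, k2, p1, p2, k3] as OpenCV has them; the pictures are not rectified), "rvec" (rotation vector, rad) and "tvec" (3), from world to camera coordinates, as OpenCV has them. Camera axes: x right, y down, z forward; pixel columns grow to the right and rows downward; lengths in mm; the calibration is good to about 2 mm. A picture is of the moment at which its call begins: read the wrist's pose just before it. get_calibration takes no time and is no camera call; for the wrist camera it gives the pose at the moment of the call.
- r.sign_off(): hands the job in; it is judged then, once.
The state is a dict: "clock": time; "qpos": joint angles; "qvel": joint speeds; "joint_efforts": joint torques, N m; "eef_pos": TCP position; "tcp_rot": TCP orientation; "contact_force": force on the tool from outside, world axes, zero at the start; "wrist_torque": the same for the moment, N m; "opening": opening from 0.0 (shut) to 1.0 (fully open); "grasp_force": force on a finger pad.
Only numpy, scipy, OpenCV 4.12 (cv2) and the standard library are available. Lean on these libraries where they do the work, as an engineer would, in place of code of your own. Each camera call takes 0.05 s, during which the arm holds its last target. There are 200 camera calls.

### The job

One of the three hinged covers on top of the transmitter has been left unbolted, and it cannot be seen which. Tap the three knurled cover bolts lightly on the head with the fingertips until you find the loose one, the one that springs down under the finger; then take that bolt by its head, lift its cover at least 45 degrees open and keep holding it there for your colleague: finish while still holding the cover up. Do not force the covers that are bolted down, and leave the screwdriver, spray can and multimeter alone.

Things in the scene. Friction and masses are not known exactly. Their poses are not given: they have to be found in the camera images.
- unit: grey 19-inch transmitter fixed on the bench, origin on the bench under it, z up; case from x = -130 to +148 mm, y +-220 mm, deck 100 mm high; aluminium front panel 482 mm wide on its +x side, away from the robot, its handles reach x = +188 mm. On the deck lie three alike white sheet-metal covers side by side along y (centres 138 mm apart), 146 mm (x) by 126 mm (y), 4 mm thick; which one is loose differs each time
- bolt_left (a point): top centre of the bolt head on the left (unit's +y) cover, 132 mm above the bench; on the cover's centre line, 25 mm from its free +x edge. Dark knurled round head 20 mm across, 20 mm tall, its underside 8 mm above the cover on a 15 mm thick ferrule. The three look alike; under 10 N a tight one yields about 1 mm. Point fixed to the unit: it marks the head while the cover is shut
- bolt_mid (a point): the same for the middle cover. The loose bolt's head, whichever it is, sinks up to 6 mm on a soft spring (1 N to start, 2.5 N fully down), springs back level when let go and cannot be pulled out of its cover: lifting the head lifts the cover. Point fixed to the unit: it marks the head while the cover is shut
- bolt_right (a point): the same for the right (unit's -y) cover. Point fixed to the unit: it marks the head while the cover is shut
- hinge_left (a point): middle of the left cover's hinge line, at its edge on the robot's side, 102 mm above the bench; the line runs along the unit's y, 122 mm from the bolt's axis. The free edge swings up and back towards the robot. Axes as the unit's
- hinge_mid (a point): the same for the middle cover. The loose cover, whichever it is, weighs 0.19 to 0.34 kg, swings freely and falls shut when let go
- hinge_right (a point): the same for the right cover
- loose_bolt (a joint): how far the loose bolt's head (wherever it is) is pressed down: 0 at rest, 0.006 m fully down
- loose_cover (a joint): opening angle of the cover with the loose bolt (wherever it is): 0 shut, grows as its free edge rises, stop at 1.35 rad
- tight_cover_1 (a joint): bending of one of the two bolted covers (not told which): 0 at rest, positive when pulled up, negative when pressed down; 0.03 rad takes about 37 N at the bolt
- tight_cover_3 (a joint): the same for the other bolted cover
- screwdriver: bystander: screwdriver 200 mm long with a 26 mm thick black handle, lying along the unit's y on its deck (100 mm up) between the covers and the front panel, its axis 51 to 58 mm beyond the bolts' axes; origin at its middle underneath
- spray_can: bystander: white spray can 54 mm across and 170 mm tall, standing beside the unit on its left; origin at the centre of its bottom
- multimeter: bystander: grey hand multimeter 150 x 78 x 34 mm lying beside the unit on its right; origin at the centre of its underside

How it is judged:
By the outcome, as a careful person would: the job done as asked, in the order asked, and still so for the second after the job is handed in, while the arm keeps its last pose, push and grip.
It also fails if it takes over 58 s, if anything falls off the work surface, if the arm or the gripper's body presses on something with over 40 N, if the wrist force passes 120 N, or if a joint passes its speed limit or range.

## Working session

There is one attempt and no reset: what is moved stays moved. The work goes in short steps, Python scripts to look and compute and a tool call to move; the robot and the scene stay as the last step left them, time stands still between calls to the robot, and variables do not carry over. Pictures are saved under pics/ and viewed, at most 10 in all, crops included, and the job is handed in when it is done.

Besides the shell and the picture viewer there is one more tool, called after "Request:" by a JSON object that holds its "op" and its "data", one argument or row to a line. carry_out: Moves the arm, as the interface text tells. Its arguments: {"type":"object","properties":{"targets":{"type":"array","items":{"type":"object","properties":{"dp":{"type":"array","items":{"type":"number"}},"yaw":{"type":"number"}}}},"fingers":{"type":"number"},"grip_force":{"type":"number"}},"required":["targets"]}

```bash
mkdir -p pics; ls
python3 - <<'E'
from rig import r
import cv2
print(r.sense(), r.tip_reach)
for n in("top","side"):
    cv2.imwrite(f"pics/{n}0.png",r.grab_frame(n)[:,:,::-1]); print(r.get_calibration(n))
E
```

```text
pics
{'clock': 0.0, 'qpos': array([ 1.28060645e+00,  3.53680767e-01,  1.63413615e+00, -1.11198159e-05,
        1.15517954e+00, -2.39807293e-03]), 'qvel': array([-5.97687511e-05,  2.14862164e-04, -4.08151191e-04, -1.89720487e-04,
        3.31273139e-03,  1.23460638e-03]), 'joint_efforts': array([-3.33296164e-03, -6.05252624e+01, -3.42075992e+01, -2.09938039e-04,
        9.33197007e-03,  4.24349673e-05]), 'eef_pos': array([177.26734853, 598.85304416, 238.54043116]), 'tcp_rot': array([-3.14018883e+00,  6.80040337e-06,  2.85380535e+00]), 'contact_force': array([-0.47131942,  0.29525413,  0.61321706]), 'wrist_torque': array([-0.01608025, -0.0179301 , -0.01602219]), 'grasp_force': 0.0, 'opening': 0.9951727825219108} 8.0
{'fx': 477.3463326272401, 'fy': 477.3463326272401, 'cx': 257.79710820052156, 'cy': 201.96387921970287, 'dist_coeffs': array([0.02343546, 0.        , 0.        , 0.        , 0.        ]), 'rvec': array([ 2.15162978, -2.18019545,  0.06078073]), 'tvec': array([  62.76017915,  564.91731265, 1246.82384974])}
{'fx': 358.5338007204072, 'fy': 358.5338007204072, 'cx': 252.24736570445586, 'cy': 199.63642513938487, 'dist_coeffs': array([-0.00734429,  0.        ,  0.        ,  0.        ,  0.        ]), 'rvec': array([ 2.07564438, -0.74698788,  0.40952307]), 'tvec': array([-405.19522059,  288.48940643,  842.34689967])}
```

View pics/top0.png

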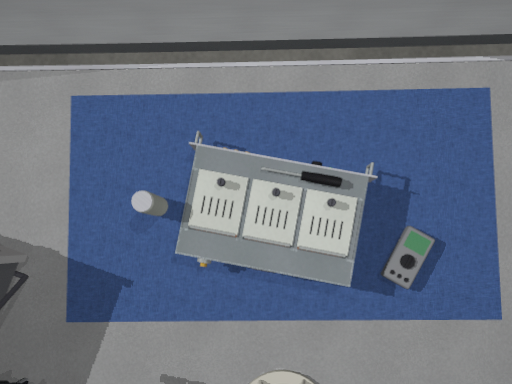

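View pics/side0.png

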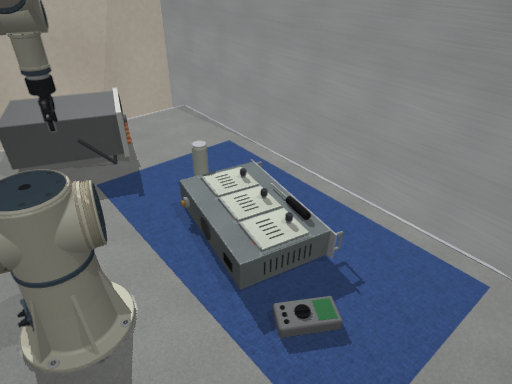

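The top view shows bolt heads at about (221,182), (276,192) and (331,202), with the can at (150,204), the screwdriver at (320,179) and the meter at (408,257). In the side view the heads are at (243,171), (264,191) and (289,216).

```bash
cat > h.py <<'E'
import numpy as np, cv2
from scipy.spatial.transform import Rotation as Ro
def ray(c,uv):
    K=np.array([[c['fx'],0,c['cx']],[0,c['fy'],c['cy']],[0,0,1]])
    n=cv2.undistortPoints(np.array([[uv]],float),K,c['dist_coeffs'])[0,0]
    R=cv2.Rodrigues(c['rvec'])[0]
    return -R.T@c['tvec'], R.T@np.array([n[0],n[1],1])
def onz(c,uv,z):
    o,d=ray(c,uv); return o+d*(z-o[2])/d[2]
def proj(c,P):
    K=np.array([[c['fx'],0,c['cx']],[0,c['fy'],c['cy']],[0,0,1]])
    return cv2.projectPoints(np.array(P,float).reshape(-1,1,3),c['rvec'],c['tvec'],K,c['dist_coeffs'])[0][:,0]
def todp(s,P):  # world target -> tool axes of measured pose
    return Ro.from_euler('xyz',s['tcp_rot']).as_matrix().T@(np.array(P)-s['eef_pos'])
E
python3 - <<'E'
from rig import r
from h import *
c=r.get_calibration('top'); im=cv2.imread('pics/top0.png'); g=im.max(2)
P=[]
for u,v in((221,182),(276,192),(331,202)):
    w=g[v-7:v+8,u-7:u+8]; ys,xs=np.where(w<75)
    uv=(u-7+xs.mean(),v-7+ys.mean()); p=onz(c,uv,126);P.append(p); print(uv,len(xs),p.round(1))
d=P[0]-P[2]; print(np.hypot(*d[:2]), 'unit yaw',np.arctan2(-d[0],d[1]))
cs=r.get_calibration('side'); print(proj(cs,P))
for uv,z in(((265,169),110),((341,183),126),((303,177),126)): print('drv',onz(c,uv,z).round())
print('can',onz(c,(143,202),170).round())
print(todp(r.sense(),P[1]), 'wristcal',r.get_calibration('wrist'))
E
```

```text
(np.float64(221.75), np.float64(182.9375)) 16 [605.5 140.8 126. ]
(np.float64(276.25), np.float64(192.5)) 12 [579.8   7.1 126. ]
(np.float64(330.8888888888889), np.float64(202.77777777777777)) 9 [ 552.7 -125.5  126. ]
271.5431000681867 unit yaw -0.19575287692150306
[[243.09786656 171.18979586]
 [264.18214629 191.25419243]
 [288.75201409 215.2966171 ]]
drv [641.  34. 110.]
drv [ 601. -151.  126.]
drv [617. -59. 126.]
can [557. 323. 170.]
[-553.96177964 -453.12333282  113.17172509] wristcal {'fx': 288.1723954228666, 'fy': 288.1723954228666, 'cx': 258.1461017019743, 'cy': 192.990932419838, 'dist_coeffs': array([-0.06054383,  0.        ,  0.        ,  0.        ,  0.        ]), 'rvec': array([-2.29897083, -1.71809433, -0.27745643]), 'tvec': array([-624.41258518,  -41.1814662 ,  380.42533986])}
```

Request:
{"op": "carry_out", "data": {
  "targets": [
    {"dp": [-541, -318, 15], "yaw": -5.3},
    {"dp": [-541, -318, 15], "yaw": -5.3},
    {"dp": [-541, -318, 15], "yaw": -5.3},
    {"dp": [-541, -318, 15], "yaw": -5.3},
    {"dp": [-541, -318, 15], "yaw": -5.3},
    {"dp": [-541, -318, 15], "yaw": -5.3},
    {"dp": [-541, -318, 15], "yaw": -5.3},
    {"dp": [-541, -318, 15], "yaw": -5.3},
    {"dp": [-541, -318, 15], "yaw": -5.3},
    {"dp": [-541, -318, 15], "yaw": -5.3},
    {"dp": [-541, -318, 15], "yaw": -5.3},
    {"dp": [-541, -318, 15], "yaw": -5.3}
  ],
  "fingers": -1,
  "grip_force": 30
}}

```text
clock: 1.6
eef_pos: [605.5, 140.5, 223.7]
tcp_rot: [-3.141, -0.001, 2.945]
contact_force: [-0.6, 0.5, -0.3]
opening: -0.002
grasp_force: 0.0
```

Run:
```python
from rig import r
from h import *
s=r.sense();c=r.get_calibration('wrist');im=r.grab_frame('wrist')[:,:,::-1];cv2.imwrite('pics/w1.png',im)
print(s['clock'],s['eef_pos'],s['tcp_rot'],s['qpos'],s['qvel'].round(3),s['opening'],s['contact_force'])
print(proj(c,[[605.5,140.8,126],[579.8,7.1,126],[605.5,140.8,132]]))
import pickle;pickle.dump(c,open('w1.pkl','wb'))
```

```text
1.6 [605.48040207 140.54359923 223.67149587] [-3.14135997e+00 -1.37912749e-03  2.94516954e+00] [ 2.25477133e-01  3.63067623e-01  1.65538510e+00  3.90733675e-04
  1.12449344e+00 -1.14906513e+00] [ 0.029 -0.013  0.013 -0.     0.001  0.002] -0.001818741529289099 [-0.64837296  0.45551511 -0.29934629]
[[258.32137427 197.63386661]
 [102.02023776 198.44571276]
 [258.32381689 200.00966816]]
```

View pics/w1.png

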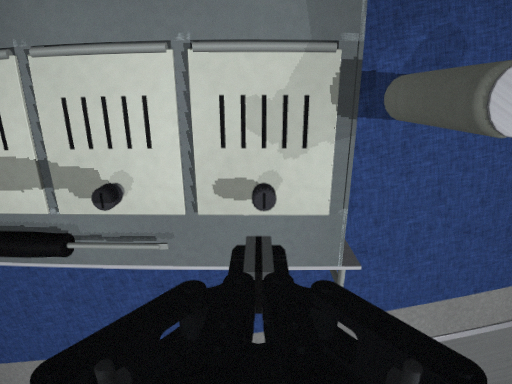

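The wrist view shows the left bolt head at about (264,197) and the middle one at (107,196). The prediction was about 5 px to the left.

Run:
```python
from h import *
import pickle;c=pickle.load(open('w1.pkl','rb'));im=cv2.imread('pics/w1.png').max(2)
for u,v in((264,197),(107,196)):
    w=(im[v-24:v+24,u-24:u+24]<60).astype(np.uint8)
    n,l,st,ce=cv2.connectedComponentsWithStats(w); i=1+st[1:,4].argmax(); uv=ce[i]+[u-24,v-24]
    print(uv,st[i],onz(c,uv,124).round(1))
```

```text
[262.31830239 195.49071618] [ 12  11  23  26 377] [604.9 144.4 124. ]
[106.73116438 195.79109589] [  9  11  31  27 584] [578.8  10.9 124. ]
```

Request:
{"op": "carry_out", "data": {
  "targets": [
    {"dp": [0.6, 3, 40]},
    {"dp": [0.6, 3, 75]},
    {"dp": [0.6, 3, 80]},
    {"dp": [0.6, 3, 80]},
    {"dp": [0.6, 3, 80]}
  ]
}}

```text
schema error: expected keys dp, yaw
```

Request:
{"op": "carry_out", "data": {
  "targets": [
    {"dp": [0, 0, 1]},
    {"dp": [0, 0, 2]},
    {"dp": [0, 0, 2]}
  ]
}}

```text
schema error: expected keys dp, yaw
```

Request:
{"op": "carry_out", "data": {
  "targets": [
    {"dp": [0.6, 3, 40], "yaw": 0},
    {"dp": [0.6, 3, 75], "yaw": 0},
    {"dp": [0.6, 3, 80], "yaw": 0},
    {"dp": [0.6, 3, 80], "yaw": 0},
    {"dp": [0.6, 3, 80], "yaw": 0}
  ]
}}

```text
clock: 2.28
eef_pos: [606.7, 144.5, 146.0]
tcp_rot: [3.141, 0.002, 2.947]
contact_force: [-0.3, 0.1, -1.2]
opening: 0.001
grasp_force: 0.0
```

Request:
{"op": "carry_out", "data": {
  "targets": [
    {"dp": [0, 0, 1], "yaw": 0},
    {"dp": [0, 0, 2], "yaw": 0},
    {"dp": [0, 0, 2], "yaw": 0}
  ]
}}

```text
clock: 2.65
eef_pos: [605.9, 143.8, 142.4]
tcp_rot: [3.142, 0.0, 2.946]
contact_force: [0.7, -0.4, 0.5]
opening: -0.001
grasp_force: 0.0
```

Request:
{"op": "carry_out", "data": {
  "targets": [
    {"dp": [0, 0, 1], "yaw": 0},
    {"dp": [0, 0, 1.5], "yaw": 0},
    {"dp": [0, 0, 1.5], "yaw": 0}
  ]
}}

```text
clock: 3.02
eef_pos: [605.8, 143.8, 140.7]
tcp_rot: [-3.142, -0.0, 2.946]
contact_force: [0.2, -0.3, -0.0]
opening: 0.004
grasp_force: 0.0
```

Request:
{"op": "carry_out", "data": {
  "targets": [
    {"dp": [0, 0, 1], "yaw": 0},
    {"dp": [0, 0, 1], "yaw": 0}
  ]
}}

```text
clock: 3.28
eef_pos: [606.0, 143.9, 139.9]
tcp_rot: [3.142, 0.0, 2.946]
contact_force: [0.4, -0.5, 0.6]
opening: -0.002
grasp_force: 0.5
```

Request:
{"op": "carry_out", "data": {
  "targets": [
    {"dp": [0, 0, 1], "yaw": 0},
    {"dp": [0, 0, 1], "yaw": 0}
  ]
}}

```text
clock: 3.52
eef_pos: [606.1, 143.9, 139.3]
tcp_rot: [3.141, 0.0, 2.946]
contact_force: [-2.2, -0.6, 5.6]
opening: 0.003
grasp_force: 3.0
```

Request:
{"op": "carry_out", "data": {
  "targets": [
    {"dp": [0, 0, 0.5], "yaw": 0},
    {"dp": [0, 0, 0.5], "yaw": 0}
  ]
}}

```text
clock: 3.78
eef_pos: [606.1, 143.9, 139.1]
tcp_rot: [3.141, 0.001, 2.946]
contact_force: [-1.3, 0.0, 8.2]
opening: -0.001
grasp_force: 4.0
```

Left is tight (8 N at about 1 mm). Next is the middle bolt.

Request:
{"op": "carry_out", "data": {
  "targets": [
    {"dp": [0, 0, -25], "yaw": 0},
    {"dp": [0, -50, -30], "yaw": 0},
    {"dp": [0, -110, -30], "yaw": 0},
    {"dp": [0, -138, -25], "yaw": 0},
    {"dp": [0, -138, -6], "yaw": 0},
    {"dp": [0, -138, -4], "yaw": 0},
    {"dp": [0, -138, -4], "yaw": 0},
    {"dp": [0, -138, -4], "yaw": 0}
  ]
}}

```text
clock: 4.78
eef_pos: [579.6, 8.9, 142.8]
tcp_rot: [3.141, 0.001, 2.947]
contact_force: [-0.2, -0.0, -0.1]
opening: -0.0
grasp_force: 0.0
```

Request:
{"op": "carry_out", "data": {
  "targets": [
    {"dp": [0, 0, 1], "yaw": 0},
    {"dp": [0, 0, 2], "yaw": 0},
    {"dp": [0, 0, 2], "yaw": 0}
  ]
}}

```text
clock: 5.15
eef_pos: [579.1, 8.6, 140.3]
tcp_rot: [-3.142, -0.0, 2.946]
contact_force: [0.0, 0.2, -0.3]
opening: 0.004
grasp_force: 0.0
```

Request:
{"op": "carry_out", "data": {
  "targets": [
    {"dp": [0, 0, 1], "yaw": 0},
    {"dp": [0, 0, 1], "yaw": 0}
  ]
}}

```text
clock: 5.4
eef_pos: [579.1, 8.5, 139.3]
tcp_rot: [3.141, 0.0, 2.946]
contact_force: [-1.0, 0.1, 0.1]
opening: 0.003
grasp_force: 0.5
```

Request:
{"op": "carry_out", "data": {
  "targets": [
    {"dp": [0, 0, 1], "yaw": 0},
    {"dp": [0, 0, 1], "yaw": 0}
  ]
}}

```text
clock: 5.65
eef_pos: [579.2, 8.5, 138.3]
tcp_rot: [3.142, 0.0, 2.946]
contact_force: [-0.4, 0.6, 2.5]
opening: -0.004
grasp_force: 0.6
```

Request:
{"op": "carry_out", "data": {
  "targets": [
    {"dp": [0, 0, 1], "yaw": 0},
    {"dp": [0, 0, 1], "yaw": 0}
  ]
}}

```text
clock: 5.9
eef_pos: [579.1, 8.5, 137.3]
tcp_rot: [3.142, 0.0, 2.946]
contact_force: [0.2, -0.1, 0.8]
opening: 0.001
grasp_force: 0.7
```

Request:
{"op": "carry_out", "data": {
  "targets": [
    {"dp": [0, 0, 0.7], "yaw": 0},
    {"dp": [0, 0, 0.7], "yaw": 0}
  ]
}}

```text
clock: 6.15
eef_pos: [579.1, 8.5, 136.6]
tcp_rot: [3.142, 0.0, 2.946]
contact_force: [1.1, 1.2, 1.9]
opening: -0.002
grasp_force: 0.8
```

The middle bolt sinks more than 3 mm under 1–2 N, so it looks loose. One more step will confirm it.

Request:
{"op": "carry_out", "data": {
  "targets": [
    {"dp": [0, 0, 1], "yaw": 0},
    {"dp": [0, 0, 1], "yaw": 0}
  ]
}}

```text
clock: 6.4
eef_pos: [579.2, 8.5, 135.6]
tcp_rot: [3.142, 0.0, 2.946]
contact_force: [-1.2, 0.4, 1.7]
opening: 0.0
grasp_force: 0.9
```

Request:
{"op": "carry_out", "data": {
  "targets": [
    {"dp": [0, 0, -15], "yaw": 0},
    {"dp": [0, 0, -35], "yaw": 0},
    {"dp": [0, 0, -35], "yaw": 0},
    {"dp": [0, 0, -35], "yaw": 0}
  ]
}}

```text
clock: 6.9
eef_pos: [578.9, 8.5, 170.5]
tcp_rot: [-3.142, -0.0, 2.946]
contact_force: [-0.6, 0.6, 0.5]
opening: 0.002
grasp_force: 0.0
```

Request:
{"op": "carry_out", "data": {
  "targets": [
    {"dp": [0, 0, 0], "yaw": 0},
    {"dp": [0, 0, 0], "yaw": 0},
    {"dp": [0, 0, 0], "yaw": 0},
    {"dp": [0, 0, 0], "yaw": 0}
  ],
  "fingers": 0
}}

```text
clock: 7.4
eef_pos: [579.0, 8.5, 170.4]
tcp_rot: [-3.142, -0.0, 2.946]
contact_force: [0.1, 0.9, 0.3]
opening: 0.496
grasp_force: 0.0
```

Run:
```python
from rig import r
from h import *
s=r.sense();c=r.get_calibration('wrist');im=r.grab_frame('wrist')[:,:,::-1];cv2.imwrite('pics/w2.png',im)
print(s['eef_pos'],s['opening'],todp(s,[579,9,120]),proj(c,[[579,9,132],[579,9,112]]),s['qpos'])
```

```text
[579.03762945   8.50503784 170.41496077] 0.4957569482708878 [ 0.1192899   0.48219873 50.41495737] [[258.65910313 227.0911045 ]
 [258.61415243 215.28371997]] [ 1.21089412e-02  3.57555374e-01  1.79648179e+00 -2.48619470e-05
  9.87836524e-01 -1.36343116e+00]
```

View pics/w2.png

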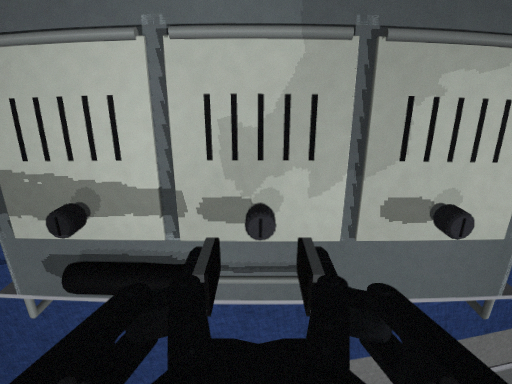

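The wrist view shows the middle head at (260,222), centred between the open pads at about 205 and 310. I'll descend and grip.

Request:
{"op": "carry_out", "data": {
  "targets": [
    {"dp": [0, 0.5, 25], "yaw": 0},
    {"dp": [0, 0.5, 45], "yaw": 0},
    {"dp": [0, 0.5, 52], "yaw": 0},
    {"dp": [0, 0.5, 52], "yaw": 0},
    {"dp": [0, 0.5, 52], "yaw": 0}
  ]
}}

```text
clock: 8.07
eef_pos: [579.8, 9.0, 119.4]
tcp_rot: [3.141, 0.001, 2.946]
contact_force: [0.3, -0.3, -0.7]
opening: 0.501
grasp_force: 0.0
```

Request:
{"op": "carry_out", "data": {
  "targets": [
    {"dp": [0, 0, 0], "yaw": 0},
    {"dp": [0, 0, 0], "yaw": 0},
    {"dp": [0, 0, 0], "yaw": 0},
    {"dp": [0, 0, 0], "yaw": 0},
    {"dp": [0, 0, 0], "yaw": 0}
  ],
  "fingers": -1,
  "grip_force": 30
}}

```text
clock: 8.7
eef_pos: [579.7, 9.5, 118.9]
tcp_rot: [3.141, 0.001, 2.946]
contact_force: [2.5, 5.1, -0.1]
opening: 0.219
grasp_force: 29.3
```

Request:
{"op": "carry_out", "data": {
  "targets": [
    {"dp": [1, 0, -5.3], "yaw": 0},
    {"dp": [2.2, 0, -10.5], "yaw": 0},
    {"dp": [3.7, 0, -15.7], "yaw": 0},
    {"dp": [5.3, 0, -20.9], "yaw": 0},
    {"dp": [5.3, 0, -20.9], "yaw": 0}
  ]
}}

```text
clock: 9.32
eef_pos: [574.4, 10.6, 139.7]
tcp_rot: [3.141, 0.001, 2.946]
contact_force: [2.5, 4.8, -4.3]
opening: 0.219
grasp_force: 29.5
```

Request:
{"op": "carry_out", "data": {
  "targets": [
    {"dp": [4, 0, -10], "yaw": 0},
    {"dp": [8.9, 0, -19.6], "yaw": 0},
    {"dp": [14.6, 0, -28.8], "yaw": 0},
    {"dp": [21, 0, -37.4], "yaw": 0},
    {"dp": [21, 0, -37.4], "yaw": 0}
  ]
}}

```text
clock: 9.95
eef_pos: [553.2, 14.8, 177.2]
tcp_rot: [3.14, 0.0, 2.946]
contact_force: [2.0, 5.4, -3.2]
opening: 0.218
grasp_force: 29.8
```

Run:
```python
from rig import r
from h import *
cv2.imwrite('pics/s3.png',cv2.resize(r.grab_frame('side')[90:290,150:390,::-1],None,fx=2.5,fy=2.5))
```

```text
(no output)
```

View pics/s3.png

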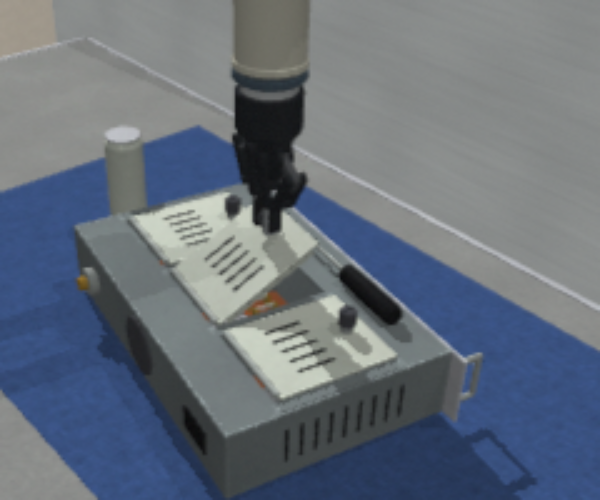

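The middle cover is about 30° up and held by its bolt head at (265,220) in the crop. I'll keep lifting to about 58°.

Request:
{"op": "carry_out", "data": {
  "targets": [
    {"dp": [7.2, 0, -8.1], "yaw": 0},
    {"dp": [15.1, 0, -15.4], "yaw": 0},
    {"dp": [23.6, 0, -22.1], "yaw": 0},
    {"dp": [32.6, 0, -28.1], "yaw": 0},
    {"dp": [32.6, 0, -28.1], "yaw": 0}
  ]
}}

```text
clock: 10.62
eef_pos: [521.4, 21.2, 205.4]
tcp_rot: [3.14, 0.001, 2.946]
contact_force: [2.6, 5.2, -2.4]
opening: 0.213
grasp_force: 29.6
```

Request:
{"op": "carry_out", "data": {
  "targets": [
    {"dp": [9.5, 0, -5], "yaw": 0},
    {"dp": [15.4, 0, -7.7], "yaw": 0},
    {"dp": [15.4, 0, -7.7], "yaw": 0},
    {"dp": [15.4, 0, -7.7], "yaw": 0},
    {"dp": [15.4, 0, -7.7], "yaw": 0}
  ]
}}

```text
clock: 11.25
eef_pos: [507.1, 24.0, 213.0]
tcp_rot: [3.14, 0.002, 2.946]
contact_force: [3.7, 5.6, -1.7]
opening: 0.22
grasp_force: 29.5
```

Run:
```python
from rig import r
from h import *
cv2.imwrite('pics/s4.png',cv2.resize(r.grab_frame('side')[90:290,150:390,::-1],None,fx=2.5,fy=2.5))
s=r.sense(); print(s['clock'],s['eef_pos'],s['contact_force'],s['qvel'].round(3),s['opening'])
```

```text
11.3 [507.11921153  24.00690568 212.94786331] [ 3.37081149  6.40531451 -1.7149459 ] [ 0.001 -0.001  0.001  0.001  0.    -0.   ] 0.22109159051006688
```

View pics/s4.png

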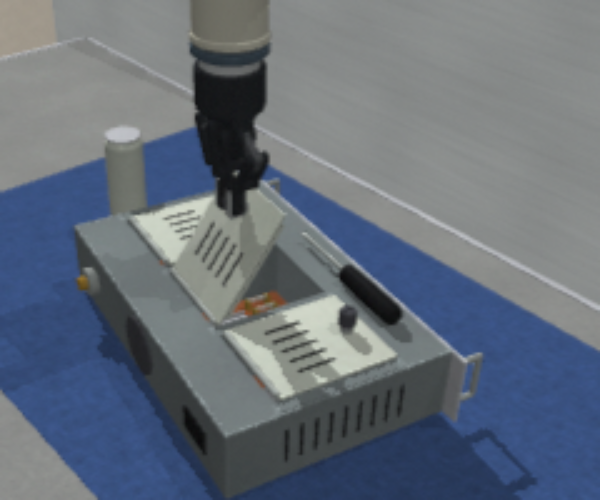

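The side crop shows the middle cover about 58° open. Its head is held between the fingers at (235,205), the grip is steady, and the other objects are untouched.

```bash
python3 -c "
from rig import r
print(r.sign_off())"
```

```text
the job is handed in; nothing more can be done
None
```

The loose bolt was the middle one; I lifted its cover to about 58° (worked out from the lift path and the side view) and handed the job in at about 11 s, still holding it by the bolt head. The left bolt was tight; I didn't need to tap the right one.

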